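# Pre-set two duct dampers

### The arm

A 6-joint arm with a two-finger parallel gripper is mounted at the origin on the work surface. World frame = base frame: x ahead of the robot, y to its left, z up, the work surface at z = 0. Lengths are in m, angles in degrees, forces in N, time in s.
With the tool pointing down it reaches from about 0.3 to 0.75 m from the base axis. Payload 8.5 kg.
Tool frame: the origin (TCP) lies midway between the tips of the shut fingers; the grasp point (between the pads) lies 19 mm behind it; z points along the fingers, y is the line along which they close (so a half turn about z gives the same grasp; the last joint's range is limited). The gripper opens to 85 mm and grips with 20 to 120 N. Pads are 22 mm wide; open, the fingers measure 114 mm over their backs; the gripper's body (76 mm by 85 mm) begins 54 mm behind the grasp point. The pads swing forward as they close: fully open they stand 13 mm farther back than shut.
Start: joints at [52.695, 21.807, 74.336, -0, 83.858, -12.336], TCP at [0.232, 0.499, 0.231] pointing down, gripper open.
Joint ranges: [-178.18, 178.18], [-50.72, 133.34], [12.68, 142.11], [-81.47, 261.47], [9.98, 163.14], [-165.26, 165.26]. Speed limits (degrees/s): [136.94, 136.94, 180, 180, 180, 180].

### API

Orientations are given as a 3x3 rotation matrix whose columns are the frame's x, y, z axes.
In Python, from rig import env gives the robot as it stands. The module is installed in compiled form; this text tells all that it offers.
- The arm moves only by the tool jog_arm, never from a script. Its argument "targets" is a list of rows, each a list of 6 numbers: the shift along the tool's x, y, z in cm, then the turn, a rotation vector about the tool's x, y, z in degrees. A call has 1 to 8 rows; each row is the pose to reach, as a shift and turn from the pose commanded when the call began, along the tool's axes at that moment; what a row does not reach only later rows make up. A row lasts 1/12 s, in which the tool goes at most 41.7 mm and 7.16 degrees, less where a joint would pass 70% of its speed; a pose out of reach is approached as far as the arm can. A call with a gripper value outside its range is refused whole. "hand" is the opening, from 0 (shut) to 1 (fully open), set as the call begins (left out, the last holds). The fingers move at their own pace and stop on an object; "newtons" is the grip in N (left out, the last holds). Time passes only in rows, so rows that repeat a pose let the fingers close. It gives the time, the measured TCP pose, the force, the opening and the grip force at its end, in the units of the state.
- env.observe(): the state, without advancing time (a new reading comes with each control period).
- env.get_image(name): name is "scene" or "top" or "wrist"; returns a dict with "frame" (384x512x3 uint8, red, green, blue), "depth" (384x512 float32, m along the optical axis (not along the pixel's ray), 0 where there is no reading), "fovy" (degrees; the focal length in pixels is half the picture's height over the tangent of half this angle, whatever the lens; pixels are square), "cx", "cy" (the principal point, pixels), "cam_to_world" (4x4, takes a point from camera to world coordinates). Camera axes: x right, y down, z forward; pixel columns grow to the right and rows downward; lengths in m; the calibration is good to about 2 mm. The wrist camera is an equidistant fisheye: a pixel r from the principal point sees the ray r / f radians off the axis. A picture is of the moment at which its call begins.
- env.close_job(): hands the job in; it is judged then, once.
Trained networks look in the newest picture that a camera, given by its name, has taken for a name from the list of things; names that differ only in an ending like _2 or _b are one class to them, and where a whole thing is asked for, a point or a joint stands for the part that bears it (a point fixed in the world has none). Each returns a list of dicts, best first, with "score" (0 to 1); they miss things now and then, are a little off and sometimes report something else, mostly with a low value. They report only what shows in the picture. A call takes as long as a camera call.
- env.regions_of(camera, target): "pixels" (384x512 bool, what is visible of it) and "point" ([row, column] in pixels, amid what is visible of it).
The state is a dict: "time_s": time; "q": joint angles; "qvel": joint speeds; "joint_efforts": joint torques, N m; "position": TCP position; "tool_rot": TCP orientation; "ft_force": force on the tool from outside, world axes, zero at the start; "wrist_torque": the same for the moment, N m; "grip_width": finger opening in m; "gripper_force": force on a finger pad.
Only numpy, scipy, OpenCV 4.12 (cv2) and the standard library are available. Lean on these libraries where they do the work, as an engineer would, in place of code of your own. Each camera call takes 0.05 s, during which the arm holds its last target. There are 200 camera calls.

### The job

Pre-set the two volume dampers on the bench before they go out to site: with one fingertip push the lever of the round one fully open, in line with its duct, and the lever of the rectangular one to half open, midway between its two stops. Only push the levers: do not take them between the fingers, and do not lift, tip or shove the duct sections. Leave everything else on the bench as it lies.

Things in the scene. Friction and masses are not known exactly. Their poses are not given: they have to be found in the camera images.
- round_damper: Round damper section: galvanised duct 150 mm across and 260 mm long, lying level in a wooden saddle frame 170 mm wide; 170 mm high overall without the lever gear, 2.2 kg, standing loose on the bench. Origin under its centre, x along the duct, z up
- rect_damper: Rectangular damper section: galvanised duct 200 mm wide, 280 mm long, with 25 mm flanges all round both open ends (250 mm wide, 175 mm high over the flanges; top panel at 150 mm), 2.6 kg, standing loose on the bench. Origin under its centre, x along the duct, z up
- round_lever (a joint): Angle of the round damper's lever, rad. 0 = shut stop (lever across the duct, along the section's own +y), 1.571 = fully open stop (in line with the duct, along its +x), 0.785 = half open; seen from above it opens clockwise. It stays where left; about 0.2 N m turns it. The blade inside turns with it, parallel to it.
- rect_lever (a joint): Angle of the rectangular damper's lever, rad. 0 = shut stop (lever across the duct, along the section's own -y), 1.571 = fully open stop (in line with the duct, along its +x), 0.785 = half open; seen from above it opens anticlockwise. It stays where left; about 0.2 N m turns it. The blade inside turns with it, parallel to it.
- round_lever_tip (a point): End of the round damper's lever, a dark flat steel bar 20 mm wide, 4 mm thick, 120 mm from pivot to end, with a 26 mm high upturned end and a slack wing nut 18 mm high 45 mm from the pivot. The point lies on the centre line at the bar's mid-thickness; x along the lever outward, z up
- rect_lever_tip (a point): End of the rectangular damper's lever, a dark flat steel bar 20 mm wide, 4 mm thick, 120 mm from pivot to end, with a 26 mm high upturned end and a slack wing nut 18 mm high 45 mm from the pivot. The point lies on the centre line at the bar's mid-thickness; x along the lever outward, z up
- round_lever_pivot (a point): Pivot axis of the round damper's lever, at the mid-thickness of the bar. A quadrant plate of 62 mm radius, with small upright stops, lies 5 mm below the bar; beyond 62 mm from the pivot there is free room under the bar for a fingertip, 29 mm down to the crown of the duct
- rect_lever_pivot (a point): Pivot axis of the rectangular damper's lever, at the mid-thickness of the bar. A quadrant plate of 62 mm radius, with small upright stops, lies 5 mm below the bar; beyond 62 mm from the pivot there is free room under the bar for a fingertip, 29 mm down to the top panel (the end flanges, 130 mm and more from the pivot along the duct, stop 4 mm below the bar)
- tape: roll of silver foil tape, 80 mm across, 48 mm high, standing flat on top of the rectangular section, at the corner farthest from the lever's travel; origin under its centre
- hammer: ball-peen hammer, 280 mm long, about 33 mm high, lying on the bench; origin under the middle of its handle
- screwdriver: screwdriver lying on the bench; origin under its middle
- tub: white tub with a red lid, 127 mm across, 127 mm high; origin under its centre
- screw_cup: small steel cup, 80 mm across, 60 mm high; origin under its centre
- collar: open galvanised collar, 104 mm across, 75 mm high, standing on end; origin under its centre
- snips: tin snips with black handles, about 210 mm long, 16 mm high, lying flat; origin under the blades, 50 mm ahead of the pivot bolt

How it is judged:
By the outcome, as a careful person would: the job done as asked, in the order asked, and still so for the second after the job is handed in, with the robot touching nothing.
It also fails if it takes over 51 s, if anything falls off the work surface, if the arm or the gripper's body presses on something with over 40 N, if the wrist force passes 120 N, or if a joint passes its speed limit or range.

## Working session

There is one attempt and no reset: what is moved stays moved. The work goes in short steps, Python scripts to look and compute and a tool call to move; the robot and the scene stay as the last step left them, time stands still between calls to the robot, and variables do not carry over. Pictures are saved under pics/ and viewed, at most 10 in all, crops included, and the job is handed in when it is done.

Besides the shell and the picture viewer there is one more tool, called after "Call:" as a command line: name --pt "numbers of a row" for each row, then --argument value for the rest. jog_arm: Moves the arm, as the interface text tells. Its arguments: {"type":"object","properties":{"targets":{"type":"array","items":{"type":"array","items":{"type":"number"}}},"hand":{"type":"number"},"newtons":{"type":"number"}},"required":["targets"]}

```bash
mkdir -p pics; cat > h.py <<'E'
import numpy as np, cv2
from rig import env
def cam(n):
    im=env.get_image(n); return im
def save(im,p): cv2.imwrite(p,im["frame"][:,:,::-1])
def world(im,r,c):
    d=im["depth"]; f=d.shape[0]/2/np.tan(np.radians(im["fovy"]/2))
    r=np.asarray(r);c=np.asarray(c);z=d[r,c]
    p=np.stack([(c-im["cx"])/f*z,(r-im["cy"])/f*z,z,np.ones_like(z)],-1)
    return (p@np.array(im["cam_to_world"]).T)[...,:3]
E
python3 - <<'E'
from h import *
for n in ["top","scene"]:
    im=cam(n); save(im,f"pics/{n}0.png"); print(n,np.round(im["cam_to_world"],3).tolist(),im["fovy"])
    for t in ["round_damper","rect_damper","round_lever_tip","rect_lever_tip","round_lever_pivot","tape","tub"]:
        for g in env.regions_of(n,t)[:2]:
            P=world(im,*np.nonzero(g["pixels"])); P=P[np.isfinite(P).all(1)]
            print(n,t,round(g["score"],2),np.round(g["point"]),g["pixels"].sum(),np.round(np.median(P,0),3),np.round(np.percentile(P,2,0),3),np.round(np.percentile(P,98,0),3))
s=env.observe();print(s["time_s"],s["tool_rot"],s["position"])
E
```

```text
top [[0.021, -0.987, 0.157, 0.371], [-1.0, -0.022, -0.006, -0.007], [0.01, -0.157, -0.988, 1.42], [0.0, 0.0, 0.0, 1.0]] 47.32601277715148
top round_damper 0.9 [209. 319.] 4888 [ 0.54  -0.204  0.163] [ 0.42  -0.289  0.018] [ 0.671 -0.134  0.205]
top rect_damper 0.68 [266. 413.] 997 [ 0.39  -0.506  0.026] [ 0.251 -0.6   -0.   ] [ 0.492 -0.398  0.033]
top rect_damper 0.58 [191. 186.] 7264 [0.589 0.19  0.151] [0.424 0.041 0.005] [0.759 0.35  0.193]
top round_lever_tip 0.56 [196. 312.] 348 [ 0.574 -0.172  0.202] [ 0.539 -0.227  0.144] [ 0.612 -0.116  0.223]
top rect_lever_tip 0.6 [169. 177.] 343 [0.643 0.214 0.182] [0.582 0.186 0.152] [0.7   0.242 0.204]
top round_lever_pivot 0.77 [207. 322.] 4898 [ 0.54  -0.204  0.163] [ 0.42  -0.29   0.018] [ 0.671 -0.134  0.205]
top round_lever_pivot 0.61 [197. 315.] 315 [ 0.573 -0.175  0.202] [ 0.54  -0.225  0.196] [ 0.607 -0.119  0.221]
top tape 0.61 [214. 175.] 493 [0.504 0.193 0.196] [0.463 0.152 0.147] [0.542 0.236 0.203]
top tape 0.53 [196. 315.] 336 [ 0.573 -0.177  0.202] [ 0.539 -0.227  0.194] [ 0.607 -0.116  0.222]
top tub 0.97 [197.  82.] 171
[... 725 characters left out ...]
.075]
scene rect_lever_tip 0.75 [157. 309.] 162 [0.645 0.211 0.18 ] [0.59  0.184 0.155] [0.706 0.251 0.191]
scene round_lever_pivot 0.68 [226. 205.] 5151 [ 0.588 -0.255  0.133] [ 0.424 -0.309 -0.   ] [ 0.678 -0.126  0.203]
scene tape 0.63 [143. 274.] 417 [0.512 0.181 0.18 ] [0.473 0.149 0.151] [0.546 0.226 0.2  ]
scene tape 0.51 [226. 202.] 4950 [ 0.59  -0.257  0.135] [ 0.43  -0.309  0.005] [ 0.678 -0.154  0.202]
scene tub 0.94 [136. 334.] 873 [0.601 0.484 0.121] [0.517 0.361 0.005] [0.639 0.57  0.17 ]
0.8 [[-9.06522518e-01  4.22157465e-01  2.23471169e-06]
 [ 4.22157464e-01  9.06522517e-01 -2.76833693e-05]
 [-1.37125575e-05 -2.41521974e-05 -1.00000000e+00]] [0.23217227 0.49856247 0.23133207]
```

```bash
python3 - <<'E'
import cv2
a=cv2.imread("pics/top0.png")[90:320,90:490]; cv2.imwrite("pics/a.png",cv2.resize(a,None,fx=2,fy=2,interpolation=cv2.INTER_CUBIC))
a=cv2.imread("pics/scene0.png")[90:330,120:440]; cv2.imwrite("pics/b.png",cv2.resize(a,None,fx=2.5,fy=2.5,interpolation=cv2.INTER_CUBIC))
E
```

```text
(no output)
```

View pics/a.png

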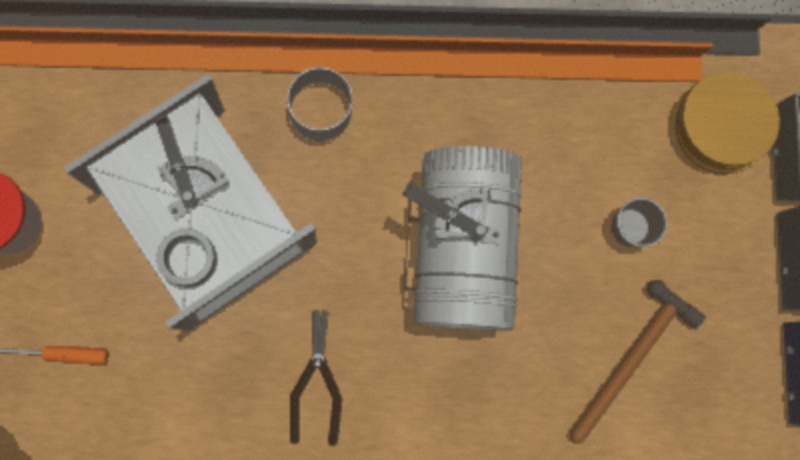

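View pics/b.png

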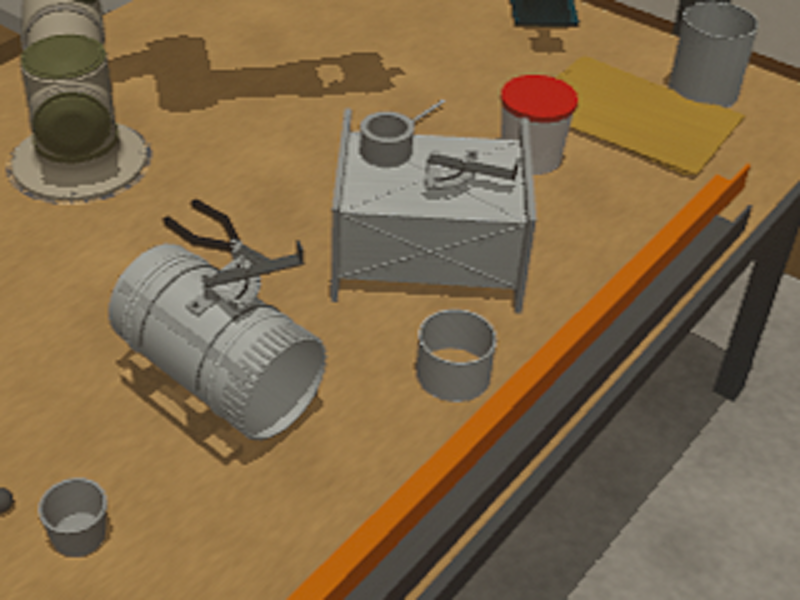

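```bash
cat >> h.py <<'E'
def cloud(im):
    d=im["depth"]; r,c=np.indices(d.shape); k=d>0
    return world(im,r[k],c[k]),im["frame"][k]
def pca(P):
    m=P[:,:2].mean(0); u,s,v=np.linalg.svd(P[:,:2]-m,full_matrices=False); return m,v[0],np.degrees(np.arctan2(v[0][1],v[0][0])),s/np.sqrt(len(P))
E
python3 - <<'E'
from h import *
for n in ["top","scene"]:
    im=cam(n); P,C=cloud(im)
    box=lambda x0,x1,y0,y1,z0,z1:(P[:,0]>x0)&(P[:,0]<x1)&(P[:,1]>y0)&(P[:,1]<y1)&(P[:,2]>z0)&(P[:,2]<z1)
    dark=C.mean(1)<95
    k=box(.5,.64,-.26,-.08,.19,.26); print("round z hist",np.histogram(P[k][:,2],np.arange(.19,.235,.003))[0])
    for t,b in [("rl",k&dark&(P[:,2]<.208)),("rel",box(.55,.73,.15,.28,.17,.188)&dark)]:
        Q=P[b]; m,v,a,s=pca(Q); v=v*np.sign(v[0] if t=="rel" else v[1]); e=(Q[:,:2]-m)@v; print(n,t,len(Q),np.round(m,4),np.round(a,1),np.round(s,4),"ends",np.round(m+v*e.min(),3),np.round(m+v*e.max(),3),np.median(Q[:,2]))
    # cylinder: axis via normals-free: crown points fit
    k=box(.40,.70,-.32,-.1,.10,.174); Q=P[k]
    from scipy.optimize import least_squares
    def res(p): # axis through (p0,p1) at x=.54, y0, z; dir angle
        d=np.array([np.cos(p[0]),np.sin(p[0])]); nn=np.array([-d[1],d[0]]); o=(Q[:,:2]-[.54,0])@nn-p[1]
        return np.hypot(o,Q[:,2]-p[2])-p[3]
    o=least_squares(res,[0,-.2,.09,.075],loss="soft_l1",f_scale=.002); d=np.array([np.cos(o.x[0]),np.sin(o.x[0])])
    r=abs(o.fun); al=(Q[:,:2]-[.54,0])@d; print(n,"cyl deg",np.degrees(o.x[0]),o.x[1:],len(Q),"along",np.round(np.percentile(al[abs(res(o.x))<.004],[0.5,99.5]),3))
    k=box(.40,.80,0,.4,.145,.154); Q=P[k].astype(np.float32); print(n,"panel",cv2.minAreaRect(Q[:,:2]*1000))
    k=box(.40,.80,0,.4,.160,.179)&~dark; Q=P[k]
    for s_ in (1,-1):
        w=Q[:,:2]@[.83,.56]; F=Q[(w>.63)if s_>0 else (w<.53)]; print(n,"flange",len(F),[np.round(x,3) for x in pca(F)])
E
```

```text
round z hist [ 36 134 176 155 116  24  18  14   9   5   6   4   0   0]
top rl 283 [ 0.5764 -0.1699] -118.2 [0.0336 0.0112] ends [ 0.546 -0.226] [ 0.604 -0.119] 0.20128009711528216
top rel 232 [0.6448 0.2126] -152.4 [0.0383 0.0109] ends [0.584 0.181] [0.712 0.248] 0.18065323489273655
top cyl deg -2.985094929167743 [-0.22074453  0.09635668  0.07518418] 3549 along [-0.11   0.147]
top panel ((586.2150268554688, 191.78004455566406), (272.56158447265625, 247.470703125), 35.817134857177734)
top flange 374 [array([0.684, 0.258]), array([-0.482,  0.876]), np.float64(118.832), array([0.065, 0.037])]
top flange 330 [array([0.479, 0.118]), array([-0.574,  0.819]), np.float64(124.998), array([0.071, 0.009])]
round z hist [ 65 109  97  90  29  19  12   8   7   6   2   0   1   0]
scene rl 250 [ 0.5793 -0.1803] -109.6 [0.0356 0.0171] ends [ 0.56  -0.235] [ 0.602 -0.116] 0.1987562038509864
scene rel 173 [0.6452 0.2087] 28.1 [0.0364 0.0137] ends [0.592 0.18 ] [0.718 0.248] 0.17863597673724696
scene cyl deg -3.0435942472320803 [-0.22052895  0.09641558  0.07330894] 2681 along [-0.107  0.152]
scene panel ((592.779296875, 193.00881958007812), (277.1012268066406, 252.25767517089844), 35.44332504272461)
scene flange 139 [array([0.69 , 0.249]), array([ 0.464, -0.886]), np.float64(-62.362), array([0.065, 0.04 ])]
scene flange 125 [array([0.488, 0.11 ]), array([ 0.576, -0.817]), np.float64(-54.814), array([0.073, 0.006])]
```

Call:
jog_arm --pt "-44 -18 -13 0 0 120" --pt "-44 -18 -13 0 0 120" --pt "-44 -18 -13 0 0 120" --pt "-44 -18 -13 0 0 120" --pt "-44 -18 -13 0 0 120" --pt "-44 -18 -13 0 0 120" --pt "-44 -18 -13 0 0 120" --pt "-44 -18 -13 0 0 120" --hand 0

```text
time_s: 1.57
position: [0.4515, 0.2608, 0.32]
tool_rot: [[-0.128, 0.992, 0.0], [0.992, 0.128, 0.0], [0.0, 0.0, -1.0]]
ft_force: [0.9, -0.6, 0.4]
grip_width: 0.0001
gripper_force: 0.0
```

Call:
jog_arm --pt "-12 9 -4 0 0 67" --pt "-12 9 -4 0 0 67" --pt "-12 9 -4 0 0 67" --pt "-12 9 -4 0 0 67" --pt "-12 9 -4 0 0 67" --pt "-12 9 -4 0 0 67" --pt "-12 9 -4 0 0 67" --pt "-12 9 -4 0 0 67"

```text
time_s: 2.23
position: [0.5561, 0.1555, 0.3591]
tool_rot: [[0.765, 0.644, -0.0], [0.644, -0.765, -0.0], [-0.0, -0.0, -1.0]]
ft_force: [0.2, -0.2, -0.1]
grip_width: 0.0001
gripper_force: 0.0
```

```bash
python3 - <<'E'
from h import *
im=cam("wrist"); save(im,"pics/w1.png"); print(np.round(im["cam_to_world"],3).tolist(),im["fovy"],im["cx"],im["cy"]); s=env.observe(); print(s["position"],s["q"])
E
```

```text
[[0.643, -0.725, -0.245, 0.619], [-0.765, -0.61, -0.206, 0.207], [-0.0, 0.32, -0.947, 0.502], [0.0, 0.0, 0.0, 1.0]] 65.70646984690485 253.161062797256 191.340470132284
[0.55596318 0.15565666 0.35917086] [3.89782261e+00 2.18477570e+01 5.36626776e+01 8.47663287e-04
 1.04496715e+02 5.42599170e+01]
```

View pics/w1.png

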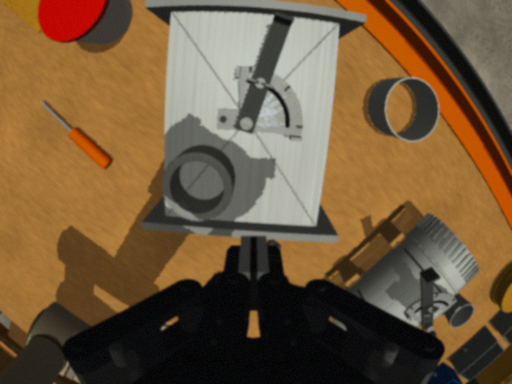

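```bash
cat >> h.py <<'E'
def ortho(im,x0,x1,y0,y1,z,s=.0005):
    """rows: -x (top=+x), cols: -y (left=+y), so it looks like a map from above"""
    X,Y=np.meshgrid(np.arange(x1,x0,-s),np.arange(y1,y0,-s),indexing="ij")
    M=np.linalg.inv(np.array(im["cam_to_world"])); p=np.stack([X,Y,np.full_like(X,z),np.ones_like(X)],-1)@M.T
    f=192/np.tan(np.radians(im["fovy"]/2)); rho=np.hypot(p[...,0],p[...,1]); th=np.arctan2(rho,p[...,2])
    u=im["cx"]+f*th*p[...,0]/rho; v=im["cy"]+f*th*p[...,1]/rho
    return cv2.remap(im["frame"][:,:,::-1].copy(),u.astype(np.float32),v.astype(np.float32),cv2.INTER_CUBIC)
E
python3 - <<'E'
from h import *
im=cam("wrist")
o=ortho(im,.46,.76,.04,.36,.179)
for i in range(0,o.shape[0],100): cv2.line(o,(0,i),(8,i),(0,0,255),1)
for i in range(0,o.shape[1],100): cv2.line(o,(i,0),(i,8),(0,0,255),1)
cv2.imwrite("pics/o1.png",o)
E
```

```text
(no output)
```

View pics/o1.png

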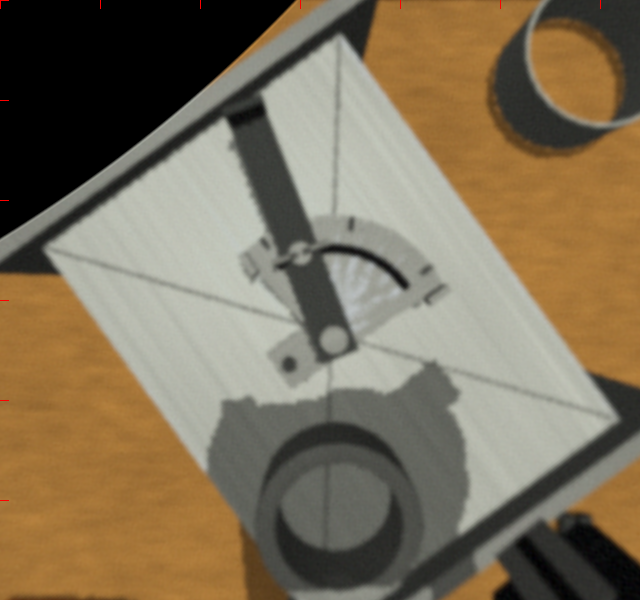

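Call:
jog_arm --pt "-29 26 0 0 0 10" --pt "-29 26 0 0 0 10" --pt "-29 26 0 0 0 10" --pt "-29 26 0 0 0 10" --pt "-29 26 0 0 0 10" --pt "-29 26 0 0 0 10" --pt "-29 26 0 0 0 10" --pt "-29 26 0 0 0 10"

```text
time_s: 3.0
position: [0.5106, -0.1764, 0.3595]
tool_rot: [[0.86, 0.511, 0.0], [0.511, -0.86, -0.0], [0.0, 0.0, -1.0]]
ft_force: [0.6, -0.6, 0.9]
grip_width: 0.0
gripper_force: 0.0
```

Call:
jog_arm --pt "-4 4 0 0 0 0" --pt "-4 4 0 0 0 0" --pt "-4 4 0 0 0 0"

```text
time_s: 3.25
position: [0.4961, -0.2326, 0.3586]
tool_rot: [[0.862, 0.506, -0.001], [0.506, -0.862, 0.0], [-0.001, -0.001, -1.0]]
ft_force: [-0.3, -0.3, 0.3]
grip_width: -0.0
gripper_force: 0.0
```

```bash
python3 - <<'E'
from h import *
im=cam("wrist")
o=ortho(im,.40,.70,-.36,-.06,.199)
for i in range(0,o.shape[0],100): cv2.line(o,(0,i),(8,i),(0,0,255),1)
for i in range(0,o.shape[1],100): cv2.line(o,(i,0),(i,8),(0,0,255),1)
cv2.imwrite("pics/o2.png",o); print(env.observe()["position"],env.observe()["time_s"])
E
```

```text
[ 0.49668071 -0.23064006  0.35891527] 3.3
```

View pics/o2.png

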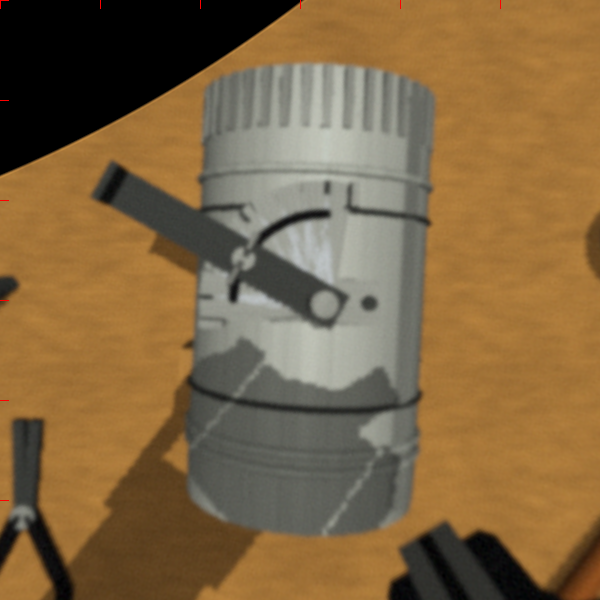

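Call:
jog_arm --pt "10.3 -6.6 0 0 0 -30.6" --pt "10.3 -6.6 0 0 0 -30.6" --pt "10.3 -6.6 0 0 0 -30.6" --pt "10.3 -6.6 0 0 0 -30.6" --pt "10.3 -6.6 0 0 0 -30.6" --pt "10.3 -6.6 4 0 0 -30.6" --pt "10.3 -6.6 8 0 0 -30.6" --pt "10.3 -6.6 12 0 0 -30.6"

```text
time_s: 3.97
position: [0.5525, -0.1182, 0.2385]
tool_rot: [[0.48, 0.877, 0.002], [0.877, -0.48, -0.001], [0.0, 0.002, -1.0]]
ft_force: [1.6, -0.3, -0.6]
grip_width: -0.0
gripper_force: 0.0
```

Call:
jog_arm --pt "0 0 3 0 0 0" --pt "0 0 5.2 0 0 0" --pt "0 0 5.2 0 0 0"

```text
time_s: 4.22
position: [0.5508, -0.1179, 0.1832]
tool_rot: [[0.481, 0.877, -0.007], [0.877, -0.481, 0.004], [-0.0, -0.008, -1.0]]
ft_force: [0.2, -0.1, -0.1]
grip_width: -0.0003
gripper_force: 0.0
```

```bash
cat >> h.py <<'E'
def rows(pts):
    """pts: list of (xyz, heading of tool x deg) -> jog rows from the present pose"""
    s=env.observe(); R=np.array(s["tool_rot"]); p=np.array(s["position"]); h0=np.degrees(np.arctan2(R[1,0],R[0,0]))
    return [[*np.round((R.T@(np.array(q)-p))*100,1).tolist(),0,0,round(-((h-h0+180)%360-180),1)] for q,h in pts]
def arc(piv,r,d,phi,z):
    a=np.radians(phi); return ([piv[0]+r*np.cos(a)-d*np.sin(a),piv[1]+r*np.sin(a)+d*np.cos(a),z],phi)
E
python3 - <<'E'
from h import *
im=cam("wrist"); save(im,"pics/w3.png")
s=env.observe(); print(s["position"],s["q"][5],s["ft_force"])
pv=(.548,-.222)
print(rows([arc(pv,.09,d,61,.187) for d in (.035,.03,.026,.022,.018)]))
E
```

```text
[ 0.55191856 -0.11855504  0.18612089] 4.611953669224509 [-0.02141193 -0.03110361 -0.33221894]
[[-0.2, 1.2, -0.1, 0, 0, np.float64(0.2)], [-0.2, 1.7, -0.1, 0, 0, np.float64(0.2)], [-0.2, 2.1, -0.1, 0, 0, np.float64(0.2)], [-0.2, 2.5, -0.1, 0, 0, np.float64(0.2)], [-0.2, 2.9, -0.1, 0, 0, np.float64(0.2)]]
```

View pics/w3.png

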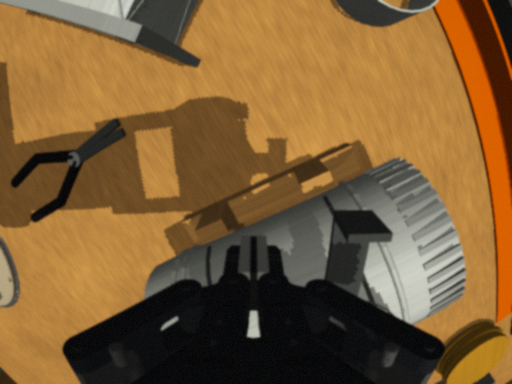

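Call:
jog_arm --pt "-0.2 0.8 0 0 0 0" --pt "-0.2 1.4 0 0 0 0" --pt "-0.2 1.8 0 0 0 0" --pt "-0.2 2.1 0 0 0 0" --pt "-0.2 2.4 0 0 0 0" --pt "-0.2 2.4 0 0 0 0"

```text
time_s: 4.77
position: [0.5729, -0.1338, 0.1876]
tool_rot: [[0.484, 0.875, 0.0], [0.875, -0.484, -0.0], [0.0, 0.0, -1.0]]
ft_force: [-0.7, 0.5, 0.4]
grip_width: 0.0001
gripper_force: 0.1
```

```bash
python3 - <<'E'
from h import *
s=env.observe(); print(s["position"],s["ft_force"])
pv=(.548,-.222)
print(rows([arc(pv,.09,.023,p,.187) for p in (57,52,47,42,37,32,27,22)]))
im=cam("wrist"); d=arc
o=ortho(im,.40,.70,-.36,-.06,.199); cv2.imwrite("pics/o3.png",o)
E
```

```text
[ 0.57290023 -0.13376453  0.18756761] [-0.70490642  0.54150253  0.40519597]
[[0.2, 0.4, 0.1, 0, 0, np.float64(4.0)], [0.3, 1.2, 0.1, 0, 0, np.float64(9.0)], [0.4, 2.0, 0.1, 0, 0, np.float64(14.0)], [0.3, 2.9, 0.1, 0, 0, np.float64(19.0)], [0.2, 3.7, 0.1, 0, 0, np.float64(24.0)], [0.1, 4.5, 0.1, 0, 0, np.float64(29.0)], [-0.2, 5.2, 0.1, 0, 0, np.float64(34.0)], [-0.5, 6.0, 0.1, 0, 0, np.float64(39.0)]]
```

View pics/o3.png

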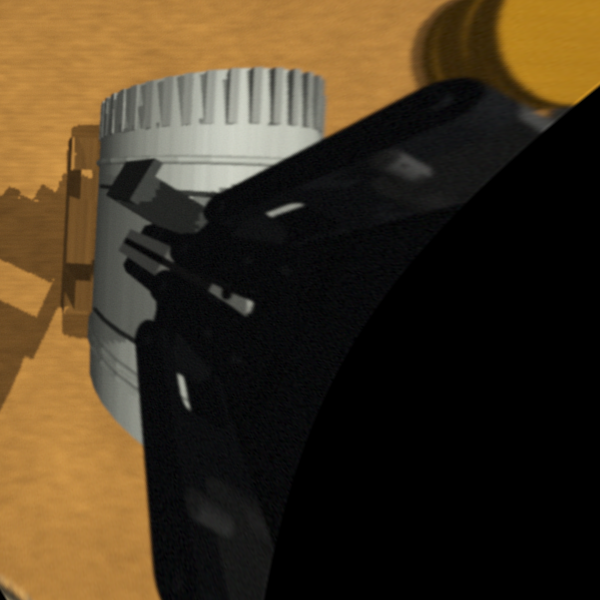

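Call:
jog_arm --pt "0.2 0.4 0 0 0 4" --pt "0.3 1.2 0 0 0 9" --pt "0.4 2.0 0 0 0 14" --pt "0.3 2.9 0 0 0 19" --pt "0.2 3.7 0 0 0 24" --pt "0.1 4.5 0 0 0 29" --pt "-0.2 5.2 0 0 0 34" --pt "-0.5 6.0 0 0 0 39"

```text
time_s: 5.48
position: [0.6225, -0.1664, 0.1871]
tool_rot: [[0.928, 0.372, -0.001], [0.372, -0.928, 0.001], [-0.0, -0.002, -1.0]]
ft_force: [-3.8, 2.0, 0.7]
grip_width: 0.0
gripper_force: 1.6
```

```bash
python3 - <<'E'
from h import *
s=env.observe(); print(s["position"],s["ft_force"])
pv=(.548,-.222)
print(rows([arc(pv,.09,.023,p,.187) for p in (18,14,10,7,5)]))
E
```

```text
[ 0.62251585 -0.16642334  0.18712734] [-3.77295644  1.99358721  0.66021324]
[[0.1, 0.7, 0.0, 0, 0, np.float64(3.8)], [0.2, 1.3, 0.0, 0, 0, np.float64(7.8)], [0.3, 2.0, 0.0, 0, 0, np.float64(11.8)], [0.3, 2.5, 0.0, 0, 0, np.float64(14.8)], [0.3, 2.8, 0.0, 0, 0, np.float64(16.8)]]
```

Call:
jog_arm --pt "0.1 0.7 0 0 0 4" --pt "0.2 1.3 0 0 0 8" --pt "0.3 2.0 0 0 0 12" --pt "0.3 2.5 0 0 0 15" --pt "0.3 2.8 0 0 0 17" --pt "0.3 2.8 0 0 0 17"

```text
time_s: 5.98
position: [0.6358, -0.1921, 0.1871]
tool_rot: [[0.996, 0.086, -0.0], [0.086, -0.996, 0.0], [-0.0, -0.0, -1.0]]
ft_force: [-0.0, 0.6, 0.2]
grip_width: -0.0001
gripper_force: 0.2
```

```bash
cat >> h.py <<'E'
def fit(n,b,zb):
    """dark bar seen by a fixed camera: points on the upper face"""
    im=cam(n); P,C=cloud(im); k=(P[:,0]>b[0])&(P[:,0]<b[1])&(P[:,1]>b[2])&(P[:,1]<b[3])&(abs(P[:,2]-zb)<.012); return P[k],C[k]
E
python3 - <<'E'
from h import *
s=env.observe(); print(s["position"],s["ft_force"])
pv=(.548,-.222)
print(rows([arc(pv,.09,.023,p,.187) for p in (3,1,0,-1,-2,-3)]))
im=cam("wrist"); save(im,"pics/w4.png"); o=ortho(im,.40,.70,-.36,-.06,.199)
a=cam("top"); a=cv2.resize(a["frame"][130:270,270:370,::-1],None,fx=4,fy=4,interpolation=cv2.INTER_CUBIC)
cv2.imwrite("pics/o4.png",np.hstack([o[:560][:, :400],a[:560]]))
E
```

```text
[ 0.63576504 -0.19206881  0.18706273] [-0.01497056  0.57830203  0.22726876]
[[0.1, 0.2, 0.0, 0, 0, np.float64(2.0)], [0.1, 0.6, 0.0, 0, 0, np.float64(4.0)], [0.2, 0.7, 0.0, 0, 0, np.float64(5.0)], [0.2, 0.9, 0.0, 0, 0, np.float64(6.0)], [0.2, 1.0, 0.0, 0, 0, np.float64(7.0)], [0.2, 1.2, 0.0, 0, 0, np.float64(8.0)]]
```

View pics/o4.png

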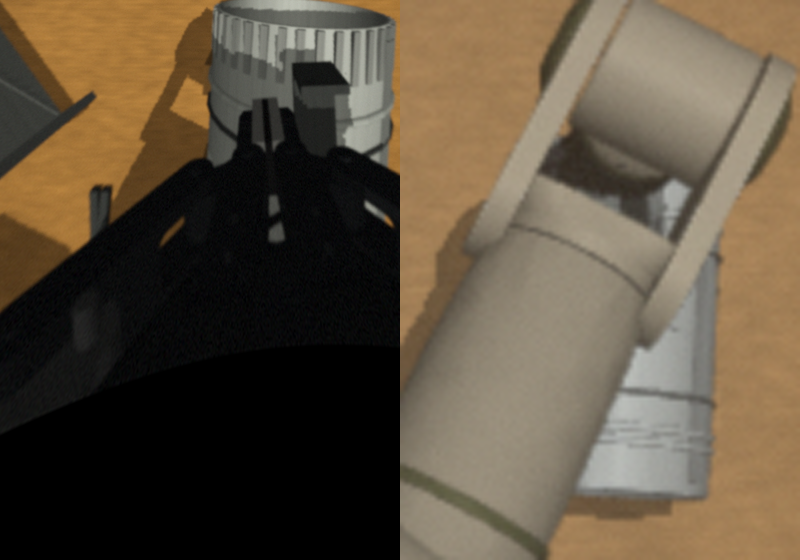

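Call:
jog_arm --pt "0.1 0.2 0 0 0 2" --pt "0.1 0.4 0 0 0 3" --pt "0.1 0.6 0 0 0 4" --pt "0.2 0.7 0 0 0 5" --pt "0.2 0.9 0 0 0 6" --pt "0.2 0.9 0 0 0 6"

```text
time_s: 6.58
position: [0.6387, -0.2007, 0.1873]
tool_rot: [[1.0, -0.018, 0.0], [-0.018, -1.0, 0.0], [0.0, -0.0, -1.0]]
ft_force: [-0.2, 2.5, 0.6]
grip_width: 0.0001
gripper_force: 1.1
```

Call:
jog_arm --pt "0 0.1 0 0 0 1" --pt "0 0.2 0 0 0 1" --pt "0 0.2 0 0 0 2"

```text
time_s: 6.83
position: [0.6391, -0.2012, 0.1873]
tool_rot: [[0.999, -0.051, 0.001], [-0.051, -0.999, 0.003], [0.001, -0.003, -1.0]]
ft_force: [3.3, 8.5, 0.7]
grip_width: 0.0001
gripper_force: 4.3
```

Call:
jog_arm --pt "0 -1 0 0 0 0" --pt "0 -3 0 0 0 0" --pt "0 -3 -3 0 0 0" --pt "-3 -3 -7 0 0 0" --pt "-7 -3 -11 0 0 0" --pt "-11 -2 -14 0 0 0" --pt "-13 0 -17 0 0 0" --pt "-13 0 -17 0 0 0"

```text
time_s: 7.5
position: [0.5068, -0.1961, 0.3605]
tool_rot: [[0.999, -0.052, 0.003], [-0.052, -0.999, -0.003], [0.003, 0.003, -1.0]]
ft_force: [-0.5, -0.3, -0.6]
grip_width: 0.0004
gripper_force: 0.0
```

```bash
python3 - <<'E'
from h import *
im=cam("wrist"); print(env.observe()["position"])
o=ortho(im,.42,.70,-.34,-.10,.199,.0004); cv2.imwrite("pics/o5.png",o[:600])
E
```

```text
[ 0.50564878 -0.1979447   0.36443599]
```

View pics/o5.png

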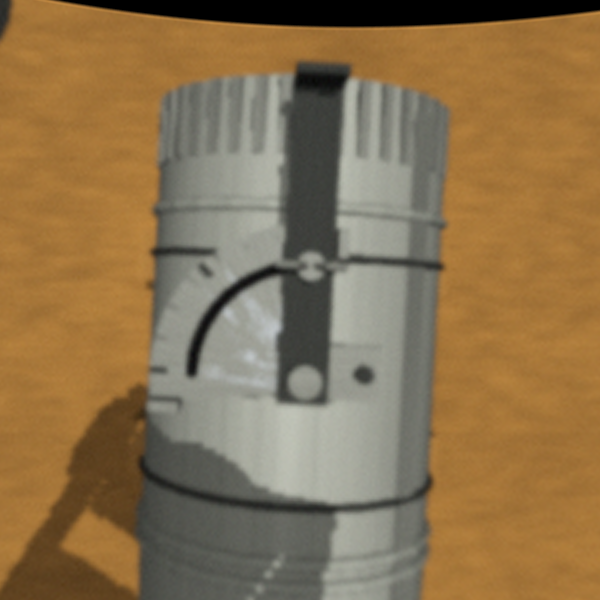

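```bash
cat >> h.py <<'E'
def lever(im,pv,z,rng,s=.0005,r=(.06,.105)):
    """scan angle and pivot offset for the dark bar in the ortho picture"""
    o=cv2.cvtColor(ortho(im,pv[0]-.15,pv[0]+.15,pv[1]-.15,pv[1]+.15,z,s),cv2.COLOR_BGR2GRAY).astype(np.float32)
    R,W=np.meshgrid(np.arange(*r,.001),np.arange(-.018,.0181,.001)); sg=np.where(abs(W)<.0095,-1/(abs(W)<.0095).sum(),np.where(abs(W)>.0105,1/(abs(W)>.0105).sum(),0))
    best=[]
    for ph in rng:
        a=np.radians(ph)
        for e in np.arange(-.004,.0041,.001):
            X=R*np.cos(a)-(W+e)*np.sin(a); Y=R*np.sin(a)+(W+e)*np.cos(a)
            g=cv2.remap(o,((.15-Y)/s).astype(np.float32),((.15-X)/s).astype(np.float32),cv2.INTER_LINEAR)
            best.append((float((g*sg).sum()),round(float(ph),2),round(float(e),4)))
    return sorted(best)[::-1][:3]
E
python3 - <<'E'
from h import *
im=cam("wrist"); print(lever(im,(.547,-.2217),.201,np.arange(-15,15,.5)))
t=[.6595,.2667,.36]; print(rows([(t,20.5)]))
E
```

```text
[(95.17259657118058, -1.0, -0.001), (95.13340928819447, -2.0, 0.0), (95.11697976631032, -0.5, -0.002)]
[[12.7, -47.2, 0.0, 0, 0, np.float64(-23.6)]]
```

Call:
jog_arm --pt "12.7 -47.2 0 0 0 -23.6" --pt "12.7 -47.2 0 0 0 -23.6" --pt "12.7 -47.2 0 0 0 -23.6" --pt "12.7 -47.2 0 0 0 -23.6" --pt "12.7 -47.2 0 0 0 -23.6" --pt "12.7 -47.2 0 0 0 -23.6" --pt "12.7 -47.2 0 0 0 -23.6" --pt "12.7 -47.2 0 0 0 -23.6"

```text
time_s: 8.27
position: [0.6124, 0.1237, 0.3561]
tool_rot: [[0.936, 0.353, -0.001], [0.353, -0.936, -0.001], [-0.001, 0.0, -1.0]]
ft_force: [0.3, -1.0, 1.0]
grip_width: 0.0002
gripper_force: 0.0
```

```bash
python3 - <<'E'
from h import *
im=cam("wrist"); print(env.observe()["position"],lever(im,(.591,.193),.181,np.arange(0,40,.5)))
t=[.6595,.2667,.36]; print(rows([(t,20.5),(t[:2]+[.168],20.5)]))
im=cam("top"); P,C=cloud(im); k=(abs(P[:,0]-.61)<.05)&(abs(P[:,1]+.225)<.03)&(abs(P[:,2]-.201)<.008)&(C.mean(1)<95); print(pca(P[k]),k.sum())
E
```

```text
[0.61318047 0.13017349 0.35492498] [(111.13574832670871, 21.5, -0.001), (110.8979248046875, 21.0, 0.0), (110.87347033762794, 20.0, 0.001)]
[[9.2, -11.1, -0.5, 0, 0, np.float64(0.5)], [9.2, -11.0, 18.7, 0, 0, np.float64(0.5)]]
(array([ 0.61027263, -0.22220979]), array([-0.9975798 ,  0.06953084]), np.float64(176.0129593407635), array([0.02906715, 0.00636671])) 204
```

Call:
jog_arm --pt "9.2 -11 -0.5 0 0 0" --pt "9.2 -11 -0.5 0 0 0" --pt "9.2 -11 -0.5 0 0 0" --pt "9.2 -11 -0.5 0 0 0" --pt "9.2 -11 -0.5 0 0 0" --pt "9.2 -11 3.5 0 0 0" --pt "9.2 -11 7.5 0 0 0" --pt "9.2 -11 9 0 0 0"

```text
time_s: 9.03
position: [0.6575, 0.2555, 0.2601]
tool_rot: [[0.936, 0.352, -0.01], [0.352, -0.936, -0.003], [-0.01, -0.001, -1.0]]
ft_force: [0.2, -0.4, -0.8]
grip_width: 0.0003
gripper_force: 0.0
```

```bash
python3 - <<'E'
from h import *
s=env.observe(); print(s["position"],s["q"],s["ft_force"])
pv=(.591,.193)
print(rows([arc(pv,.088,.045,20.5,.168)]+[arc(pv,.088,.023,p,.168) for p in (30,25,20,15,10,5,0)]))
E
```

```text
[0.65751193 0.25553183 0.26012263] [ 1.16655260e+01  3.84558788e+01  4.03732592e+01 -4.40681252e-02
  1.01735687e+02  8.10516610e+01] [ 0.16774238 -0.35947265 -0.79599072]
[[0.5, -1.0, 9.2, 0, 0, np.float64(0.1)], [-0.0, -0.2, 9.2, 0, 0, np.float64(-9.4)], [0.3, 0.6, 9.2, 0, 0, np.float64(-4.4)], [0.5, 1.3, 9.2, 0, 0, np.float64(0.6)], [0.6, 2.1, 9.2, 0, 0, np.float64(5.6)], [0.7, 2.9, 9.2, 0, 0, np.float64(10.6)], [0.8, 3.7, 9.2, 0, 0, np.float64(15.6)], [0.7, 4.5, 9.2, 0, 0, np.float64(20.6)]]
```

Call:
jog_arm --pt "0.3 -1 1 0 0 0" --pt "0.3 -1 5 0 0 0" --pt "0.3 -1 9.2 0 0 0" --pt "0.3 -1 9.2 0 0 0" --pt "0.3 -1 9.2 0 0 0"

```text
time_s: 9.45
position: [0.6583, 0.2669, 0.1748]
tool_rot: [[0.936, 0.352, -0.003], [0.352, -0.936, -0.001], [-0.003, -0.0, -1.0]]
ft_force: [1.1, 0.3, 0.8]
grip_width: -0.0002
gripper_force: 0.0
```

```bash
python3 - <<'E'
from h import *
s=env.observe(); print(s["position"],s["ft_force"])
pv=(.591,.193)
print(rows([arc(pv,.088,.023,p,.168) for p in (30,25,20,15,10,5,0,-4)]))
im=cam("wrist"); save(im,"pics/w6.png")
E
```

```text
[0.65828802 0.2669004  0.17478511] [1.07753168 0.28087486 0.80862245]
[[-0.6, 0.8, 0.7, 0, 0, np.float64(-9.4)], [-0.3, 1.6, 0.7, 0, 0, np.float64(-4.4)], [-0.1, 2.3, 0.7, 0, 0, np.float64(0.6)], [0.1, 3.1, 0.7, 0, 0, np.float64(5.6)], [0.2, 3.9, 0.7, 0, 0, np.float64(10.6)], [0.2, 4.7, 0.7, 0, 0, np.float64(15.6)], [0.1, 5.5, 0.7, 0, 0, np.float64(20.6)], [0.1, 6.1, 0.7, 0, 0, np.float64(24.6)]]
```

Call:
jog_arm --pt "-0.1 0.8 0 0 0 0" --pt "-0.1 1.6 0 0 0 0" --pt "-0.1 2.3 0 0 0 1" --pt "0.1 3.1 0 0 0 6" --pt "0.2 3.9 0 0 0 11" --pt "0.2 4.7 0 0 0 16" --pt "0.1 5.3 0 0 0 20" --pt "0.1 5.3 0 0 0 20"

```text
time_s: 10.17
position: [0.6792, 0.216, 0.1766]
tool_rot: [[1.0, 0.006, 0.003], [0.006, -1.0, 0.0], [0.003, -0.0, -1.0]]
ft_force: [-0.2, -0.9, -0.4]
grip_width: -0.0
gripper_force: 0.0
```

```bash
python3 - <<'E'
from h import *
s=env.observe(); print(s["position"],s["ft_force"])
pv=(.591,.193)
print(rows([arc(pv,.088,.023,p,.168) for p in (-1,-3,-5,-7,-8)]))
im=cam("wrist"); print(lever(im,pv,.181,np.arange(-15,15,.5),r=(.1,.115)))
E
```

```text
[0.679205   0.21597786 0.17663759] [-0.18854579 -0.88947258 -0.39425972]
[[0.0, 0.2, 0.9, 0, 0, np.float64(1.4)], [0.1, 0.5, 0.9, 0, 0, np.float64(3.4)], [0.1, 0.8, 0.9, 0, 0, np.float64(5.4)], [0.2, 1.1, 0.9, 0, 0, np.float64(7.4)], [0.2, 1.2, 0.9, 0, 0, np.float64(8.4)]]
[(58.40570175438596, 0.0, 0.004), (58.168089107044956, 0.5, 0.003), (57.976164165296055, 1.0, 0.002)]
```

Call:
jog_arm --pt "0 -0.8 0 0 0 0" --pt "0 -0.8 0.9 0 0 0" --pt "0 -0.8 0.9 0 0 0" --pt "0 0 0.9 0 0 0" --pt "0.1 0.3 0.9 0 0 2" --pt "0.1 0.6 0.9 0 0 4" --pt "0.1 0.7 0.9 0 0 5" --pt "0.1 0.7 0.9 0 0 5"

```text
time_s: 10.88
position: [0.6792, 0.2102, 0.1662]
tool_rot: [[0.997, -0.076, -0.0], [-0.076, -0.997, 0.0], [-0.0, -0.0, -1.0]]
ft_force: [0.3, 0.7, -1.6]
grip_width: 0.0002
gripper_force: 0.3
```

Call:
jog_arm --pt "0 -1 0 0 0 0" --pt "0 -3 0 0 0 0" --pt "0 -3 -3 0 0 0" --pt "-3 -3 -7 0 0 0" --pt "-7 -3 -11 0 0 0" --pt "-10 -2 -14 0 0 0" --pt "-11 0 -17 0 0 0" --pt "-11 0 -17 0 0 0"

```text
time_s: 11.55
position: [0.5677, 0.2191, 0.342]
tool_rot: [[0.997, -0.074, 0.007], [-0.074, -0.997, 0.001], [0.007, -0.001, -1.0]]
ft_force: [0.0, -0.1, 1.3]
grip_width: 0.0002
gripper_force: 0.0
```

```bash
python3 - <<'E'
from h import *
s=env.observe(); print(s["position"],s["ft_force"])
pv=(.591,.193)
im=cam("wrist"); print(lever(im,pv,.181,np.arange(-20,20,.5)))
o=ortho(im,.46,.76,.04,.36,.179); cv2.imwrite("pics/o6.png",o)
im=cam("top"); P,C=cloud(im); k=(abs(P[:,0]-.66)<.05)&(abs(P[:,1]-.185)<.035)&(abs(P[:,2]-.181)<.008)&(C.mean(1)<95); print(pca(P[k]),k.sum())
E
```

```text
[0.56766351 0.21910059 0.34204669] [ 0.04176762 -0.09082641  1.26379934]
[(109.00190586737025, -4.5, 0.0), (108.86679666084157, -6.0, 0.002), (108.81536608244244, -5.0, 0.001)]
(array([0.65829862, 0.18607811]), array([-0.99503724,  0.09950323]), np.float64(174.28943515017403), array([0.02839091, 0.00866163])) 195
```

```bash
python3 - <<'E'
from h import *
pv=(.591,.193); im=cam("wrist")
for z in (.150,.175):
    o=cv2.cvtColor(ortho(im,.44,.76,.03,.36,z),cv2.COLOR_BGR2GRAY)
    L=cv2.createLineSegmentDetector().detect(o)[0][:,0]
    for c0,r0,c1,r1 in L:
        l=np.hypot(c1-c0,r1-r0)*.5; a=np.degrees(np.arctan2(-(c1-c0),-(r1-r0)))%90
        if l>60: print(z,round(l),"mm",round(a,1), "mid",round(.76-(r0+r1)/2*.0005,3),round(.36-(c0+c1)/2*.0005,3))
print(rows([arc(pv,.088,.045,-2,.342)]))
print([np.round(arc(pv,.088,d,p,.166)[0],4).tolist() for d,p in ((.045,-2),(.0248,-5),(.0248,-7),(.0248,-9.2))])
E
```

```text
0.15 199 mm 35.8 mid 0.696 0.27
0.15 70 mm 84.4 mid 0.67 0.173
0.15 210 mm 35.8 mid 0.699 0.276
0.15 135 mm 35.9 mid 0.504 0.091
0.15 205 mm 35.8 mid 0.661 0.12
0.15 155 mm 35.8 mid 0.485 0.093
0.15 80 mm 35.8 mid 0.595 0.32
0.15 61 mm 88.0 mid 0.459 0.329
0.15 110 mm 73.3 mid 0.616 0.27
0.15 88 mm 73.2 mid 0.614 0.276
0.175 60 mm 84.4 mid 0.756 0.222
0.175 62 mm 0.6 mid 0.753 0.144
0.175 115 mm 35.7 mid 0.7 0.156
0.175 185 mm 35.8 mid 0.693 0.265
0.175 63 mm 84.4 mid 0.667 0.176
0.175 125 mm 36.0 mid 0.603 0.086
0.175 210 mm 35.8 mid 0.692 0.276
0.175 124 mm 35.9 mid 0.515 0.1
0.175 174 mm 35.9 mid 0.498 0.101
0.175 64 mm 35.8 mid 0.596 0.309
0.175 102 mm 73.3 mid 0.619 0.266
0.175 70 mm 73.3 mid 0.613 0.257
[[10.9, -2.4, -0.4, 0, 0, np.float64(-2.4)]]
[[0.6805, 0.2349, 0.166], [0.6808, 0.21, 0.166], [0.6814, 0.2069, 0.166], [0.6818, 0.2034, 0.166]]
```

Call:
jog_arm --pt "10.9 -2.4 0 0 0 -2.4" --pt "10.9 -2.4 0 0 0 -2.4" --pt "10.9 -2.4 0 0 0 -2.4" --pt "10.9 -2.4 4 0 0 -2.4" --pt "10.9 -2.4 8 0 0 -2.4" --pt "10.9 -2.4 12 0 0 -2.4" --pt "10.9 -2.4 16 0 0 -2.4" --pt "10.9 -2.4 17.6 0 0 -2.4"

```text
time_s: 12.37
position: [0.6778, 0.2345, 0.1502]
tool_rot: [[0.999, -0.034, -0.014], [-0.034, -0.999, -0.002], [-0.014, 0.003, -1.0]]
ft_force: [-0.3, 0.0, -1.2]
grip_width: 0.0
gripper_force: 0.1
```

Call:
jog_arm --pt "0 0 0 0 0 0" --pt "0 0 0 0 0 0"

```text
time_s: 12.53
position: [0.6798, 0.2348, 0.1566]
tool_rot: [[0.999, -0.034, -0.005], [-0.034, -0.999, -0.001], [-0.005, 0.001, -1.0]]
ft_force: [0.9, -0.7, 1.2]
grip_width: 0.0002
gripper_force: 0.0
```

```bash
python3 - <<'E'
from h import *
s=env.observe(); print(s["position"],s["ft_force"]); print(rows([([.681,.214,.167],-2),([.681,.2102,.167],-5.6),([.682,.2043,.167],-9.2)]))
E
```

```text
[0.67977321 0.23480544 0.1566455 ] [ 0.87524048 -0.74567331  1.2289884 ]
[[0.2, 2.1, -1.0, 0, 0, np.float64(0.1)], [0.2, 2.5, -1.0, 0, 0, np.float64(3.7)], [0.3, 3.0, -1.0, 0, 0, np.float64(7.3)]]
```

Call:
jog_arm --pt "0 0 -1 0 0 0" --pt "0 0 -1 0 0 0" --pt "0 0 -1 0 0 0" --pt "0 0 -1 0 0 0"

```text
time_s: 12.87
position: [0.6802, 0.2347, 0.1706]
tool_rot: [[0.999, -0.034, 0.001], [-0.034, -0.999, 0.0], [0.001, -0.0, -1.0]]
ft_force: [-0.5, -0.2, -1.3]
grip_width: -0.0001
gripper_force: 0.0
```

```bash
python3 - <<'E'
from h import *
s=env.observe(); print(s["position"],s["ft_force"]); print(rows([([.681,.214,.167],-2),([.681,.2102,.167],-5.6),([.682,.2043,.167],-9.2)]))
E
```

```text
[0.68020068 0.23468741 0.17056927] [-0.53392274 -0.17575739 -1.25704248]
[[0.2, 2.1, 0.4, 0, 0, np.float64(0.0)], [0.2, 2.4, 0.4, 0, 0, np.float64(3.6)], [0.3, 3.0, 0.4, 0, 0, np.float64(7.2)]]
```

Call:
jog_arm --pt "0 1 0.2 0 0 0" --pt "0.1 1.8 0.2 0 0 1" --pt "0.2 2.2 0.2 0 0 3" --pt "0.2 2.5 0.2 0 0 4" --pt "0.2 2.7 0.2 0 0 6" --pt "0.2 2.9 0.2 0 0 7" --pt "0.2 3.0 0.2 0 0 7" --pt "0.2 3.0 0.2 0 0 7"

```text
time_s: 13.53
position: [0.681, 0.2042, 0.1683]
tool_rot: [[0.988, -0.155, 0.0], [-0.155, -0.988, -0.0], [0.0, 0.0, -1.0]]
ft_force: [0.5, 0.7, 0.4]
grip_width: -0.0001
gripper_force: 0.3
```

Call:
jog_arm --pt "0 -1 0 0 0 0" --pt "0 -3 0 0 0 0" --pt "0 -3 -3 0 0 0" --pt "-3 -3 -7 0 0 0" --pt "-7 -3 -11 0 0 0" --pt "-10 -2 -14 0 0 0" --pt "-11 0 -17 0 0 0" --pt "-11 0 -17 0 0 0"

```text
time_s: 14.2
position: [0.5703, 0.2221, 0.3438]
tool_rot: [[0.988, -0.154, 0.007], [-0.154, -0.988, 0.001], [0.006, -0.002, -1.0]]
ft_force: [-1.2, -0.2, 1.2]
grip_width: -0.0006
gripper_force: 0.0
```

```bash
cat > m.py <<'E'
from h import *
pv=(.591,.193); im=cam("wrist"); print(env.observe()["position"],lever(im,pv,.181,np.arange(-25,20,.5)))
o=ortho(im,.44,.76,.03,.36,.179); cv2.imwrite("pics/o7.png",o); o=cv2.cvtColor(o,cv2.COLOR_BGR2GRAY)
for c0,r0,c1,r1 in cv2.createLineSegmentDetector().detect(o)[0][:,0]:
    l=np.hypot(c1-c0,r1-r0)*.5; a=np.degrees(np.arctan2(-(c1-c0),-(r1-r0)))%90; x,y=.76-(r0+r1)/2*.0005,.36-(c0+c1)/2*.0005
    if l>100 and 30<a<40 or l>25 and abs(x-.65)<.05 and abs(y-.183)<.035: print(round(l),"mm",round(a,1),"mid",round(x,3),round(y,3))
im=cam("top"); P,C=cloud(im); k=(abs(P[:,0]-.66)<.05)&(abs(P[:,1]-.185)<.035)&(abs(P[:,2]-.181)<.008)&(C.mean(1)<95); print(pca(P[k])[2],k.sum())
E
python3 m.py
```

```text
[0.57057313 0.22139478 0.34529693] [(106.69726962262428, -9.5, 0.002), (106.51016060455498, -9.0, 0.001), (106.35458184850145, -10.0, 0.003)]
179 mm 35.8 mid 0.693 0.264
67 mm 80.8 mid 0.668 0.171
29 mm 82.5 mid 0.667 0.194
38 mm 81.4 mid 0.613 0.2
123 mm 35.8 mid 0.517 0.102
210 mm 35.8 mid 0.691 0.275
114 mm 35.8 mid 0.66 0.128
179 mm 35.9 mid 0.5 0.103
31 mm 29.3 mid 0.602 0.163
169.61394261193163 215
```

```bash
python3 - <<'E'
from h import *
P,C=cloud(cam("scene"))
k=(abs(P[:,0]-.61)<.05)&(abs(P[:,1]+.225)<.03)&(abs(P[:,2]-.201)<.006)&(C.mean(1)<95); print("round scene",pca(P[k])[2],k.sum())
im=cam("top"); P,C=cloud(im); k=(abs(P[:,0]-.61)<.05)&(abs(P[:,1]+.225)<.03)&(abs(P[:,2]-.201)<.008)&(C.mean(1)<95); print("round top",pca(P[k])[2],k.sum())
cv2.imwrite("pics/z.png",np.vstack([cv2.resize(im["frame"][90:320,90:490,::-1],(600,345)),cv2.resize(cam("scene")["frame"][110:270,140:440,::-1],(600,240))]))
E
```

```text
round scene -5.17105116427071 141
round top 175.70963389939783 204
```

View pics/z.png

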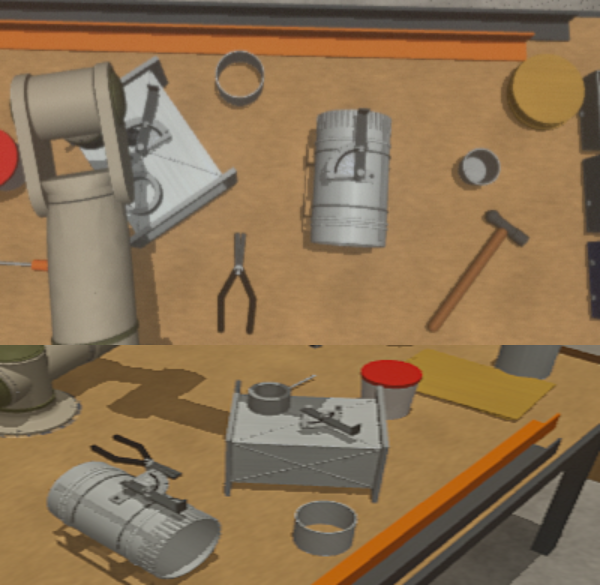

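The final view shows the round lever at (362,145), in line with its duct. The rectangular lever at (150,115) sits at its half mark, and everything else lies where it was.

```bash
python3 -c "
from rig import env
print(env.close_job())"
```

```text
the job is handed in; nothing more can be done
None
```

I handed in the job: the round damper's lever is against its fully open stop, in line with its duct, and the rectangular one measures half open, within about 1°; the last pictures show the duct sections and everything else still in place.

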